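Clamp a watch case with a pull-and-turn captive screw

TASK

Take the watch case from the top tray and set it flat, dial up, in the round nest of the case holder, and let go of it. Then pull the holder's captive knurled screw straight up against its spring until you feel its firm stop, and in that drawn-out position drive it counter-clockwise as it climbs its thread, regripping as needed, until it comes gently to the end of the thread and the jaw holds the case; then let go. Never force the screw, whether pulling or turning, and leave the other things on the bench where they are.

Things in the scene. Friction and masses are not known exactly. Their poses are not given: they have to be found in the camera images.
- watch_center (a point): Centre (half-way up) of the watch case: a round lugless steel case, 40 mm across and 14 mm thick, 90 g, white dial facing up. Its z is up, its y points to the crown, a stub 5 mm across that stands out 4 mm, 8.5 mm above the underside: grip the case along its x, clear of the crown. It starts flat in the top tray.
- trays: Three stacked aluminium trays with ribbed edges, fixed, 170 mm (x) by 130 mm (y); origin at the centre of the underside. The inner floor of the top tray is 27 mm and its 3 mm thick rim 36 mm above the bench.
- holder: Aluminium case holder screwed to the bench, base 190 mm (its x) by 92 mm (its y) by 14 mm; origin at the centre of the underside. The nest lies 50 mm towards its -x, the screw's dark steel tower (48 mm across, top 59 mm above the bench) 45 mm towards its +x; between them a jaw guide, 44 mm high, begins 39 mm from the nest's centre.
- nest_center (a point): Where the centre of the seated case must be: on the nest's axis, 21 mm above the bench. The nest is a round recess 45 mm across, 5 mm deep, its floor 14 mm and its rim 19 mm above the bench, with a 2 mm chamfer. x points to the screw tower, y across: set the case with the fingers along y, tips above the rim. The crown may point anywhere.
- jaw (a joint): Travel of the flat steel jaw over the case, m; 0 at the start (its tip 28 mm from the nest's axis, underside 30 mm above the bench, 2 mm over a seated case), 7 mm for each rad that the screw turns, 17.5 mm at the end of the thread.
- knob_grip (a point): Middle of the captive screw's knurled steel head, on its axis: a plain upright cylinder 24 mm across and 26 mm tall (13 mm above and below this point), its underside 3 mm above the tower at the start. It takes a firm grip, some 45 N, and rises and turns with the screw; x points along the dark line on its top.
- draw (a joint): How far the screw is pulled up, m; 0 at rest. The spring takes 3 N to start and 0.18 N more for each mm. At a height that differs from holder to holder, 5 to 25 mm for the start of the thread, the screw clears its keyway; 1.5 mm above that it meets a firm stop, which gives about 7 N for each mm more. Let go before it is turned, it drops back.
- knob (a joint): Turn of the screw, rad, counter-clockwise from above is positive; 0 at the start. Below the thread a keyway blocks turning. Pulled out to the stop it turns, passes into the thread beyond 0.25 rad and then climbs 3 mm for each rad, with 1.5 mm of axial play (the stop is the upper side of the thread). It stays where it is left once in the thread, turns with about 0.1 Nm, and meets its end stop at 2.5 rad.
- insert (a joint): How far the threaded insert inside the tower is pushed up (+) or down (-) on its disc springs by the screw, m; 0 unloaded, 7 N for each mm. More than 2.2 mm (15 N) either way damages it.
- sleeve (a joint): How far the thread is twisted along by the screw, rad; 0 unloaded, 1 Nm for each rad. More than 0.35 rad (0.35 Nm) either way damages it, as when the screw is turned in its keyway or beyond the end of the thread.
- watch: The same watch case; origin at the centre of its underside.
- cup: Bystander: glass parts cup, 56 mm across and 45 mm tall; origin at the centre of its underside. Leave it alone.
- screwdriver: Bystander: green plastic screwdriver, 150 mm long, lying; origin at the middle of its underside. Leave it alone.
- opener: Bystander: T-shaped steel case opener, about 135 mm long, lying; origin at the centre of its underside. Leave it alone.
- loupe: Bystander: chrome loupe stand, 130 mm tall on a round foot 76 mm across; origin at the centre of its underside. Leave it alone.
- oil_jar: Bystander: small glass jar, 34 mm across, 40 mm tall; origin at the centre of its underside. Leave it alone.
- brush: Bystander: wooden brush, 130 mm long, lying; origin at the middle of its underside. Leave it alone.
- case_back: Bystander: steel case back, a disc 36 mm across, 4 mm thick; origin at the centre of its underside. Leave it alone.
Mind the look-alikes: they are no part of the job. Of the things that look like the watch, the middle-sized one is meant.

How it is judged (in metres and radians):
On the way, in this order (a step that is already met when the one before it is completed fails the run):
1. the case lies in the nest, let go (distance between watch_center and nest_center below 0.004 m and angle between watch_center's own z axis and vertical below 0.1 rad and contact force between the fingers and watch below 0.1 N), for 0.2 s.
2. the screw is pulled out at least 4 mm, not yet turned (value of joint draw above 0.004 m and value of joint knob below 0.3 rad), for 0.05 s.
3. the screw is driven into its thread, more than 0.6 rad (value of joint knob above 0.6 rad), for 0.1 s.
At the end, for the whole second after the job is handed in: The case lies flat in the nest (its centre within 4 mm of the seated place, tilted less than 0.1 rad), at rest, the screw stands turned by more than 2.2 rad (its thread ends at 2.5 rad) and the jaw has run out more than 14 mm, over the edge of the case; everything is let go (distance between watch_center and nest_center below 0.004 m and angle between watch_center's own z axis and vertical below 0.1 rad and value of joint knob above 2.2 rad and value of joint jaw above 0.014 m and linear speed of watch below 0.01 m/s); the robot touches nothing.
It fails at once if the screw is pulled or pressed too hard: the insert is displaced more than 2.2 mm (15 N) (value of joint insert above 0.0022 m or value of joint insert below -0.0022 m).
It fails at once if the screw is turned too hard: the thread is twisted more than 0.35 rad (0.35 Nm) (value of joint sleeve above 0.35 rad or value of joint sleeve below -0.35 rad).
It fails at once if one of the other things is moved more than 25 mm (distance of any of cup, screwdriver, opener, loupe, oil_jar, brush, case_back from where it was at the start of the episode above 0.025 m).
It also fails if it takes over 72 s, if anything falls off the work surface, if the arm or the gripper's body presses on something with over 40 N, if the wrist force passes 120 N, or if a joint passes its speed limit or range.

ROBOT

A 6-joint arm with a two-finger parallel gripper is mounted at the origin on the work surface. World frame = base frame: x ahead of the robot, y to its left, z up, the work surface at z = 0. Lengths are in m, angles in degrees, forces in N, time in s.
With the tool pointing down it reaches from about 0.35 to 0.875 m from the base axis. Payload 4.2 kg.
Tool frame: the origin (TCP) lies on the front face of the gripper's body, between the roots of the fingers; the fingertips stand 70 mm ahead of it and the grasp point (between the pads) lies 51 mm ahead of it (r.nose_length is the distance from the TCP to the fingertips, in m); z points along the fingers, y is the direction in which the jaws open and shut (so a half turn about z gives the same grasp; the last joint's range is limited). The gripper opens to 87 mm and grips with 3 to 60 N. Pads are 19 mm wide; open, the fingers measure 117 mm over their backs; the gripper's body (75 mm by 190 mm) begins 51 mm behind the grasp point.
Start: joints at [-55.829, 22.042, 0.453, 0, -68.411, -14.817], TCP at [0.207, -0.59, 0.292] pointing down, gripper open.
Joint ranges: [-179.83, 179.83], [-69.29, 118.12], [-61.27, 80.66], [-181.25, 117.63], [-171.15, -9.14], [-177.46, 177.46]. Speed limits (degrees/s): [159.86, 159.86, 180, 180, 180, 180].

INTERFACE

Orientations are given as a 3x3 rotation matrix whose columns are the frame's x, y, z axes.
In Python, from station import telemetry, capture, order, r gives the robot as it stands.
- The arm moves only by the tool drive_tool, never from a script. Its argument "series" is a list of rows, each a list of 4 numbers: the shift along the tool's x, y, z as a fraction of full scale, then the turn about the tool's z as a fraction of full scale. In form: [[dx, dy, dz, turn], ...]. A call has 1 to 10 rows; each row is the pose to reach, as a shift and turn from the pose commanded when the call began, along the tool's axes at that moment; what a row does not reach only later rows make up. Full scale, the value 1, is 0.12 m for a shift and 2 rad for a turn. A row lasts 1/8 s, in which the tool goes at most 62.5 mm and 10.7 degrees, less where a joint would pass 70% of its speed; a pose out of reach is approached as far as the arm can. A call with a number of a shift or a turn outside -1 to 1 is refused whole. A call with a gripper value outside its range is refused whole. "fingers" is the finger opening in mm, from 0 to 87, set as the call begins (left out, the last holds). The fingers move at their own pace and stop on an object; the grip force is fixed at half the most. Time passes only in rows, so rows that repeat a pose let the fingers close. It gives the time, the measured TCP pose, the force and the opening at its end, in the units of the state.
- telemetry.sense(): the state, without advancing time (a new reading comes with each control period).
- capture(name): name is "side" or "top" or "wrist"; returns a dict with "color" (420x560x3 uint8, blue, green, red), "fx", "fy", "cx", "cy" (pixels), "eye" and "attitude" of the camera in the world; the wrist camera has in their place "mount" (4x4, takes a point from camera to tool coordinates, whose origin is the TCP and whose axes are the flange's). Camera axes: x right, y up, looking along -z (the intrinsics and any distortion apply to the point x, -y, -z); pixel columns grow to the right and rows downward; lengths in m; the calibration is good to about 2 mm. A picture is of the moment at which its call begins: read the wrist's pose just before it. There is no depth.
- order.finish_job(): hands the job in, once; it reports no verdict.
The state is a dict: "time_s": time; "joints": joint angles; "joint_velocities": joint speeds; "effort": joint torques, N m; "tcp_pos": TCP position; "ee_rot": TCP orientation; "wrist_force": force on the tool from outside, world axes, zero at the start; "moment": the same for the moment, N m; "gripper_width": opening from 0.0 (shut) to 1.0 (fully open).
Only numpy, scipy, OpenCV 4.12 (cv2) and the standard library are available. Lean on these libraries where they do the work, as an engineer would, in place of code of your own. Each camera call takes 0.05 s, during which the arm holds its last target. There are 200 camera calls.

## Working session

There is one attempt and no reset: what is moved stays moved. The work goes in short steps, Python scripts to look and compute and a tool call to move; the robot and the scene stay as the last step left them, time stands still between calls to the robot, and variables do not carry over. Pictures are saved under pics/ and viewed, about 8 in all and at most 12, crops included, and the job is handed in when it is done.

Besides the shell and the picture viewer there is one more tool, called after "Call:" as name(argument=value, ...), one argument or row to a line, values as JSON. drive_tool: Moves the arm, as the interface text tells. Shift numbers are shares of 0.12 m and turn numbers shares of 2 rad, none past 1 either way. Its arguments: {"type":"object","properties":{"series":{"type":"array","items":{"type":"array","items":{"type":"number","minimum":-1,"maximum":1}}},"fingers":{"type":"number"}},"required":["series"]}

```bash
ls; mkdir -p pics
python3 - <<'E'
from station import telemetry, capture, order, r
import cv2, numpy as np
s=telemetry.sense();print({k:np.round(s[k],3).tolist() for k in s})
for n in("top","side"):
    c=capture(n);cv2.imwrite(f"pics/{n}0.png",c["color"]);print(n,{k:(np.round(c[k],4).tolist()) for k in c if k!="color"})
c=capture("wrist");print({k:(np.round(c[k],4).tolist()) for k in c if k!="color"})
E
```

```text
pics
{'time_s': 0.0, 'joints': [-55.829, 22.09, 0.379, -0.03, -68.411, -14.818], 'joint_velocities': [-0.016, -0.113, 0.037, -0.079, 0.021, 0.103], 'effort': [0.0, -39.067, 18.74, 4.22, 0.011, -0.0], 'tcp_pos': [0.207, -0.589, 0.291], 'ee_rot': [[-0.944, -0.331, -0.001], [-0.331, 0.944, 0.002], [0.0, 0.002, -1.0]], 'wrist_force': [-0.563, -0.404, 0.994], 'moment': [0.029, -0.041, 0.061], 'gripper_width': 1.002}
top {'fx': 460.0055, 'fy': 460.0055, 'cx': 275.7354, 'cy': 209.7353, 'eye': [0.4435, 0.0469, 0.9235], 'attitude': [[0.0095, 0.9919, -0.1265], [-0.9995, 0.0132, 0.0289], [0.0303, 0.1261, 0.9915]]}
side {'fx': 445.2694, 'fy': 445.2694, 'cx': 276.7631, 'cy': 205.6321, 'eye': [0.3637, 0.6614, 0.8774], 'attitude': [[-0.9397, 0.2717, -0.2077], [-0.3419, -0.7375, 0.5824], [0.0051, 0.6183, 0.7859]]}
{'fx': 311.3868, 'fy': 311.3868, 'cx': 275.8693, 'cy': 212.8074, 'mount': [[0.0003, 0.9706, 0.2406, 0.0658], [1.0, -0.0001, -0.0006, -0.0013], [-0.0006, 0.2406, -0.9706, -0.0918], [0.0, 0.0, 0.0, 1.0]]}
```

View pics/top0.png

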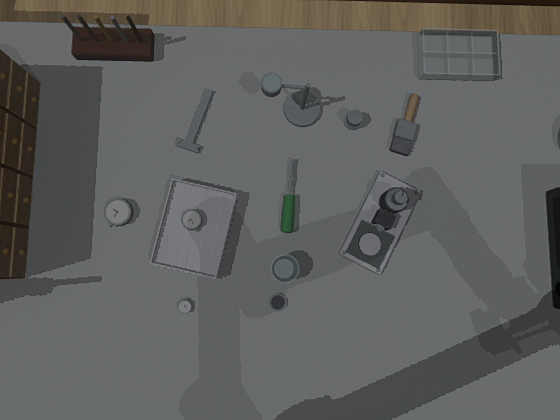

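View pics/side0.png

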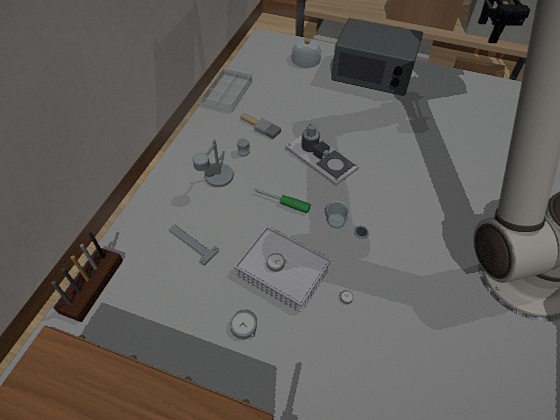

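The top view shows the meant watch in the tray at about (192,219), the nest at (370,244) and the knob top at (398,198). The look-alikes are at (119,212), which is larger, and (186,306), which is smaller. The cup at (285,268) and the screwdriver lie between tray and holder. The side view agrees, with the watch at (276,262), the nest at (336,164) and the knob at (311,131).

```bash
cat > h.py <<'E'
from station import telemetry, capture, order, r
import cv2, numpy as np
def cam(n):
    s=telemetry.sense();c=capture(n)
    if n=="wrist":
        T=np.eye(4);T[:3,:3]=s["ee_rot"];T[:3,3]=s["tcp_pos"];M=T@np.array(c["mount"])
        c["eye"],c["attitude"]=M[:3,3],M[:3,:3]
    return c
def ray(c,u,v,z):
    d=np.array(c["attitude"])@np.array([(u-c["cx"])/c["fx"],-(v-c["cy"])/c["fy"],-1])
    e=np.array(c["eye"]);return e+d*(z-e[2])/d[2]
def pix(c,p):
    q=np.array(c["attitude"]).T@(np.array(p)-c["eye"])
    return np.array([c["cx"]+c["fx"]*q[0]/-q[2],c["cy"]-c["fy"]*q[1]/-q[2]])
def rel(p,s=None):
    """world point -> tool-axis offset from TCP in shift units"""
    s=s or telemetry.sense();return np.array(s["ee_rot"]).T@(np.array(p)-s["tcp_pos"])/.12
E
python3 - <<'E'
from h import *
c=cam("top")
for n,u,v,z in[("watch",192,219,.041),("nest",370,244,.014),("knob",398,198,.088),("cup",285,268,.045),("t1",175,179,.036),("t2",237,189,.036),("t3",214,276,.036),("t4",152,263,.036)]:print(n,ray(c,u,v,z).round(4))
c2=cam("side")
for n,u,v,z in[("watch",276,262,.041),("nest",336,164,.014),("knob",311,128,.088)]:print(n,ray(c2,u,v,z).round(4))
a=cv2.resize(c["color"][150:300,140:280],None,fx=4,fy=4,interpolation=2)
b=cv2.resize(c["color"][160:285,325:430],None,fx=4.8,fy=4.8,interpolation=2)[:600]
a=a[:600];w=np.zeros((600,1064,3),np.uint8);w[:,:560]=a[:,:560];w[:b.shape[0],560:560+b.shape[1]]=b
cv2.imwrite("pics/crop1.png",cv2.convertScaleAbs(cv2.resize(w,(798,450)),alpha=1.8))
E
```

```text
watch [0.536  0.1817 0.041 ]
nest [ 0.4933 -0.1677  0.014 ]
knob [ 0.575  -0.2039  0.088 ]
cup [0.4444 0.0026 0.045 ]
t1 [0.6145 0.218  0.036 ]
t2 [0.5965 0.097  0.036 ]
t3 [0.428  0.1373 0.036 ]
t4 [0.4514 0.2555 0.036 ]
watch [0.533  0.1886 0.041 ]
nest [ 0.492  -0.1658  0.014 ]
knob [ 0.5767 -0.1975  0.088 ]
```

View pics/crop1.png

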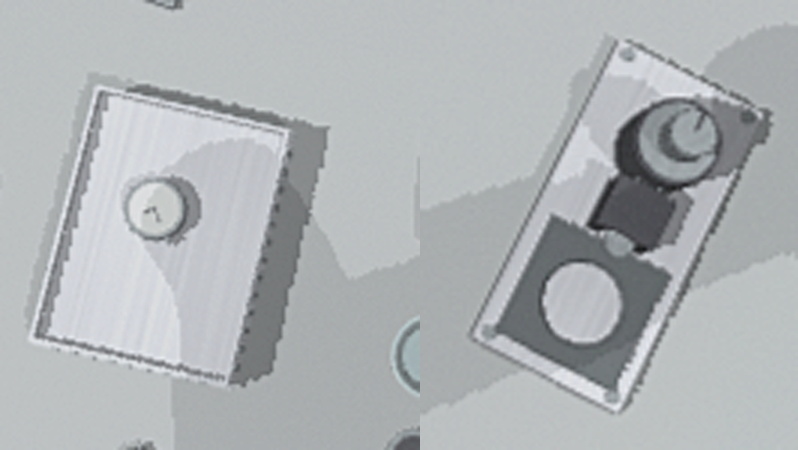

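Crop: the watch is centred at (155,208), the nest at (583,303) and the knob top at (695,135). The crown isn't clear yet, so I'll go above the watch for a wrist look.

Call:
drive_tool(
  series=[
    [-0.47,0.5,0,0],
    [-0.94,1,0,0],
    [-0.94,1,0,0],
  ],
  fingers=87,
)

```text
time_s: 0.62
tcp_pos: [0.2742, -0.4369, 0.2923]
ee_rot: [[-0.943, -0.332, 0.0], [-0.332, 0.943, 0.0], [-0.0, 0.0, -1.0]]
wrist_force: [0.5, -1.1, 0.4]
gripper_width: 0.997
```

Call:
drive_tool(
  series=[
    [-0.47,0.5,0,0],
    [-0.94,1,0,0],
    [-0.94,1,0,0],
  ],
)

```text
time_s: 1.0
tcp_pos: [0.3409, -0.2863, 0.2925]
ee_rot: [[-0.943, -0.333, 0.001], [-0.333, 0.943, -0.0], [-0.001, -0.0, -1.0]]
wrist_force: [0.2, -0.7, 0.2]
gripper_width: 0.999
```

Call:
drive_tool(
  series=[
    [-0.47,0.5,0,0],
    [-0.94,1,0,0],
    [-0.94,1,0,0],
  ],
)

```text
time_s: 1.38
tcp_pos: [0.4077, -0.1356, 0.2926]
ee_rot: [[-0.943, -0.333, 0.001], [-0.333, 0.943, 0.0], [-0.001, -0.0, -1.0]]
wrist_force: [0.0, -0.1, 0.2]
gripper_width: 0.999
```

Call:
drive_tool(
  series=[
    [-0.47,0.5,0,0],
    [-0.94,1,0,0],
    [-0.94,1,0,0],
  ],
)

```text
time_s: 1.75
tcp_pos: [0.4745, 0.0152, 0.2924]
ee_rot: [[-0.943, -0.333, 0.001], [-0.333, 0.943, 0.0], [-0.001, -0.0, -1.0]]
wrist_force: [0.0, -1.5, 0.4]
gripper_width: 1.001
```

Call:
drive_tool(
  series=[
    [-0.47,0.5,0,0],
    [-0.94,1,0.2,0],
    [-0.94,1,0.4,0],
    [-0.94,1,0.4,0],
  ],
)

```text
time_s: 2.25
tcp_pos: [0.5399, 0.1653, 0.2406]
ee_rot: [[-0.943, -0.334, -0.006], [-0.334, 0.943, -0.003], [0.006, -0.001, -1.0]]
wrist_force: [-0.4, -1.5, 0.2]
gripper_width: 0.993
```

Run:
```python
from h import *
c=cam("wrist");s=telemetry.sense();print(s["tcp_pos"],s["wrist_force"],pix(c,(.535,.185,.041)))
cv2.imwrite("pics/w1.png",cv2.convertScaleAbs(c["color"],alpha=1.5))
```

```text
[0.54010468 0.16415965 0.24239533] [-0.53333219  0.0457826   0.53970025] [298.20275414 209.54873044]
```

View pics/w1.png

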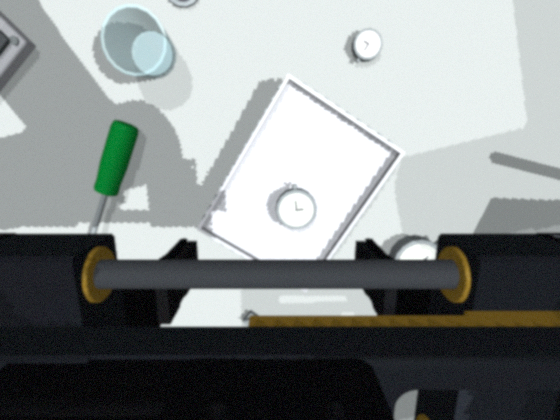

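The watch top is at about (297,209), close to the prediction. Its crown is at (291,186), pointing up and slightly left. The tray walls are clear if the opening is cut to about 60 mm.

Run:
```python
from h import *
s=telemetry.sense();c=cam("wrist")
w=ray(c,297,209,.041);k=ray(c,291,186,.0355);R=np.array(s["ee_rot"])
d=R.T@(k-w);print(w,k,np.degrees(np.arctan2(d[1],d[0])),np.linalg.norm(d[:2]))
print(rel([w[0],w[1],.104]),s["ee_rot"])
```

```text
[0.53589689 0.18301366 0.041     ] [0.51748758 0.17036282 0.0355    ] -15.048469264000266 0.022314864426142535
[-0.02101372  0.16696348  1.16497604] [[-9.42925098e-01 -3.32987748e-01 -3.37930750e-03]
 [-3.32981967e-01  9.42930707e-01 -2.16581310e-03]
 [ 3.90764204e-03 -9.16951069e-04 -9.99991945e-01]]
```

Call:
drive_tool(
  series=[
    [-0.02,0.167,0.3,-0.13],
    [-0.02,0.167,0.6,-0.13],
    [-0.02,0.167,0.8,-0.13],
    [-0.02,0.167,0.8,-0.13],
  ],
  fingers=60,
)

```text
time_s: 2.85
tcp_pos: [0.5354, 0.1817, 0.148]
ee_rot: [[-0.827, -0.562, -0.002], [-0.562, 0.827, -0.001], [0.002, -0.0, -1.0]]
wrist_force: [0.5, -0.9, -0.3]
gripper_width: 0.709
```

Run:
```python
from h import *
s=telemetry.sense();c=cam("wrist");print(s["tcp_pos"],s["gripper_width"],rel([.5359,.183,.104]),pix(c,[.5359,.183,.041]))
cv2.imwrite("pics/w2.png",cv2.convertScaleAbs(c["color"],alpha=1.2))
```

```text
[0.53543521 0.18169534 0.14797652] 0.7086541874249933 [9.27279934e-05 7.16140382e-03 3.77612496e-01] [278.57583226 239.01685323]
```

View pics/w2.png

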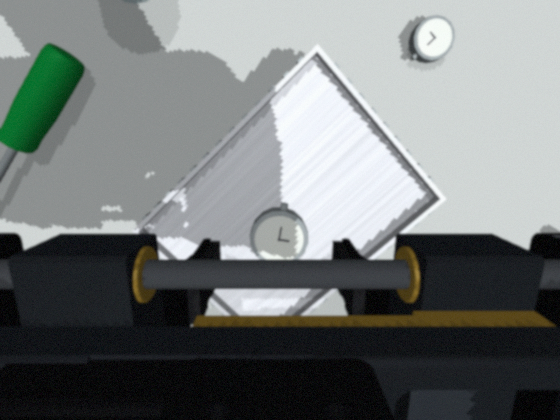

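The watch is centred at about (279,235), radius 28 px, 3–4 px above the predicted row. The crown is straight ahead of it at (284,206), and both fingers clear the case. I'll lower with a small +x correction and grip.

Call:
drive_tool(
  series=[
    [0.013,0.007,0.2,0],
    [0.013,0.007,0.372,0],
    [0.013,0.007,0.372,0],
  ],
)

```text
time_s: 3.28
tcp_pos: [0.5345, 0.1825, 0.1044]
ee_rot: [[-0.827, -0.562, 0.0], [-0.562, 0.827, 0.0], [-0.0, -0.0, -1.0]]
wrist_force: [-1.0, 0.4, 0.2]
gripper_width: 0.689
```

Call:
drive_tool(
  series=[
    [0,0,0,0],
    [0,0,0,0],
    [0,0,0,0],
    [0,0,0,0],
    [0,0,0,0],
    [0,0,0,0],
  ],
  fingers=30,
)

```text
time_s: 4.03
tcp_pos: [0.5347, 0.1832, 0.1046]
ee_rot: [[-0.826, -0.563, 0.001], [-0.563, 0.826, 0.001], [-0.001, -0.0, -1.0]]
wrist_force: [-1.3, 0.3, 6.2]
gripper_width: 0.44
```

Run:
```python
from h import *
s=telemetry.sense();print(s["gripper_width"],s["wrist_force"],s["moment"])
c=cam("top");cv2.imwrite("pics/t2.png",c["color"]);s=telemetry.sense();print(s["gripper_width"]*87,s["wrist_force"],s["moment"])
```

```text
0.44040222085304137 [-1.32094378  0.2782425   6.22053438] [ 0.07552438  0.38994374 -0.00691218]
38.69873723012374 [-1.12920533  0.3307602   5.67609768] [ 0.04212644  0.44339822 -0.03617258]
```

Call:
drive_tool(
  series=[
    [0,0,-0.2,0],
    [0,0,-0.4,0],
    [0,0,-0.4,0],
    [0,0,-0.4,0],
  ],
)

```text
time_s: 4.58
tcp_pos: [0.5336, 0.1826, 0.1505]
ee_rot: [[-0.827, -0.562, -0.002], [-0.562, 0.827, -0.001], [0.002, 0.001, -1.0]]
wrist_force: [0.5, 0.2, -0.8]
gripper_width: 0.44
```

Run:
```python
from h import *
c=cam("wrist");s=telemetry.sense();print(s["gripper_width"]*87,s["wrist_force"],s["moment"])
cv2.imwrite("pics/w3.png",cv2.resize(cv2.convertScaleAbs(c["color"][150:300,160:400],alpha=1.5),None,fx=3,fy=3))
```

```text
38.48157591207267 [ 0.01217365 -0.40450543 -0.67396271] [0.03089591 0.02046267 0.01075507]
```

View pics/w3.png

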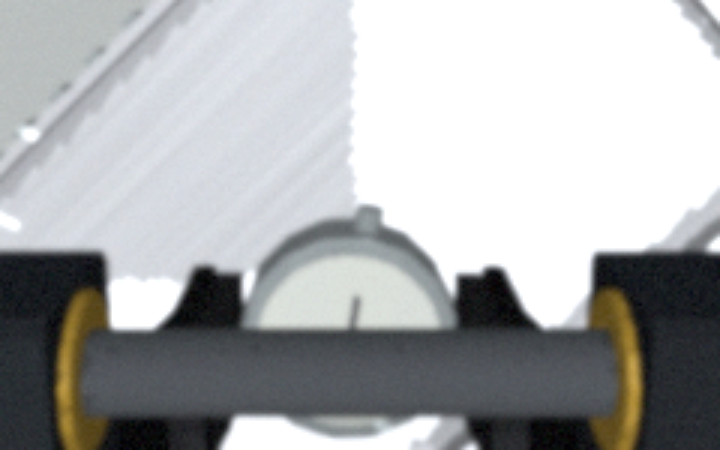

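The case is held level and centred in the pads: case top at about crop (350,336), crown at (369,215). Carrying it to above the nest.

Call:
drive_tool(
  series=[
    [0.2,-0.2,-0.5,0],
    [0.6,-0.65,-0.6,0],
    [0.9,-1,-0.6,0],
    [0.9,-1,-0.6,0],
  ],
)

```text
time_s: 5.12
tcp_pos: [0.5111, 0.0198, 0.2228]
ee_rot: [[-0.829, -0.559, -0.002], [-0.559, 0.829, -0.001], [0.002, 0.001, -1.0]]
wrist_force: [0.5, 0.1, -1.5]
gripper_width: 0.44
```

Call:
drive_tool(
  series=[
    [0.25,-0.3,0,0.1],
    [0.5,-0.6,0,0.2],
    [0.75,-0.85,0,0.3],
    [0.9,-1,0,0.4],
    [0.9,-1,0,0.515],
    [0.9,-1,0,0.515],
    [0.9,-1,0,0.515],
  ],
)

```text
time_s: 6.0
tcp_pos: [0.4908, -0.1367, 0.2226]
ee_rot: [[-0.909, 0.417, -0.002], [0.417, 0.909, 0.0], [0.002, -0.001, -1.0]]
wrist_force: [0.1, -0.4, -0.9]
gripper_width: 0.443
```

Run:
```python
from h import *
c=cam("wrist");s=telemetry.sense();print(s["joints"],s["tcp_pos"],s["gripper_width"]*87,np.round(s["ee_rot"],3),rel([.4925,-.167,.18]),pix(c,[.4925,-.167,.014]),pix(c,[.576,-.204,.088]))
cv2.imwrite("pics/w4.png",cv2.convertScaleAbs(c["color"],alpha=1.5))
```

```text
[ 2.71714220e+00  1.46389416e+01 -2.13138681e+01 -7.91010280e-03
 -5.41387199e+01 -1.17349319e+02] [ 0.49085193 -0.13665816  0.22273577] 38.632342784783134 [[-0.909  0.417 -0.002]
 [ 0.417  0.909  0.   ]
 [ 0.001 -0.001 -1.   ]] [-0.118411   -0.22388025  0.35609987] [250.21592404 217.63608258] [246.6315077  345.65039708]
```

View pics/w4.png

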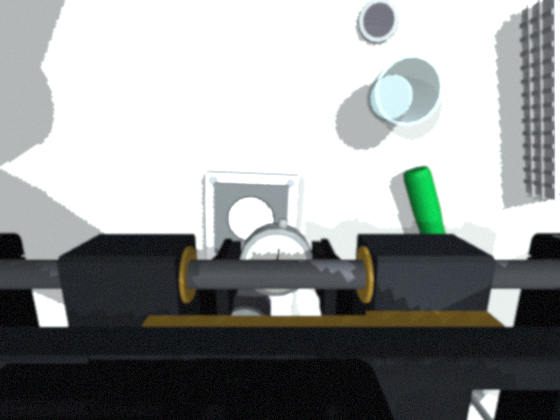

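The nest is square to the tool, centred at about (250,218). The held case at (277,260) hides its lower right edge. I'll fit the circle numerically.

Run:
```python
from h import *
c=cam("wrist");g=cv2.cvtColor(c["color"],6)
print(g[218,200:300:4],g[190:245:3,245])
m=(g>150).astype(np.uint8);n,l,st,_=cv2.connectedComponentsWithStats(m);k=l[215,245];print(st[k])
# rays from center: first bright->dark edge
P=[]
for a in np.radians(np.arange(130,400,5)):
    for q in np.arange(10,32,.25):
        u,v=249+q*np.cos(a),218-q*np.sin(a)*-1*-1
        if cv2.getRectSubPix(g,(1,1),(u,v))[0,0]<150: P.append((u,v,q));break
P=np.array(P);print(P.round(1)[::3].tolist())
W=np.array([ray(c,u,v,.0165)[:2] for u,v,_ in P])
from scipy.optimize import least_squares
f=least_squares(lambda x:np.hypot(*(W-x[:2]).T)-x[2],[.4925,-.167,.022],loss="soft_l1",f_scale=.0005);print(f.x)
for z in(.014,.019):print(z,ray(c,*pix(c,[f.x[0],f.x[1],.0165]),z))
```

```text
[175 128 201 173 103 101 101 133 201 197 201 203 203 201 200 202 201 198
 166  96  92  93 170 201 163] [103 101  95 196 208 206 207 207 206 204 205 205 203 205 204 203 162  71
  90]
[ 229  198   44   41 1231]
[[235.7, 202.1, 20.8], [231.8, 206.0, 21.0], [229.3, 210.8, 21.0], [228.3, 216.2, 20.8], [228.6, 221.6, 20.8], [230.2, 226.8, 20.8], [233.3, 231.2, 20.5], [237.0, 235.2, 21.0], [241.8, 237.7, 21.0], [247.4, 236.2, 18.2], [251.5, 232.0, 14.2], [254.3, 229.3, 12.5], [257.0, 227.6, 12.5], [260.3, 225.9, 13.8], [264.7, 223.7, 16.8], [272.9, 220.1, 24.0], [271.7, 214.0, 23.0], [269.6, 208.4, 22.8]]
[ 0.49061874 -0.16797728  0.01998525]
0.014 [ 0.49111349 -0.16845919  0.014     ]
0.019 [ 0.490124   -0.16749538  0.019     ]
```

Run:
```python
from h import *
c=cam("wrist");w=ray(c,250.3,218.8,.015);print(w,rel([w[0],w[1],.12]),ray(c,276.7,262,.2227-.063))
```

```text
[ 0.4936808  -0.16732476  0.015     ] [-0.12845563 -0.22193324  0.85905272] [ 0.49108977 -0.13746857  0.1597    ]
```

Call:
drive_tool(
  series=[
    [-0.128,-0.217,0,0],
    [-0.128,-0.217,0.4,0],
    [-0.128,-0.217,0.8,0],
    [-0.128,-0.217,0.93,0],
    [-0.128,-0.217,0.93,0],
  ],
)

```text
time_s: 6.78
tcp_pos: [0.4933, -0.167, 0.1106]
ee_rot: [[-0.908, 0.418, -0.004], [0.418, 0.908, 0.0], [0.003, -0.001, -1.0]]
wrist_force: [-0.6, -0.4, -0.9]
gripper_width: 0.442
```

Run:
```python
from h import *
s=telemetry.sense();print(s["tcp_pos"],rel([.4935,-.1675,.0916]),s["wrist_force"])
c=cam("side");a=cv2.resize(c["color"][110:190,280:400],None,fx=3.3,fy=3.3,interpolation=2)
d=cam("wrist");b=cv2.resize(d["color"][150:300,200:360],None,fx=2.5,fy=2.5,interpolation=2)
w=np.zeros((380,800,3),np.uint8);w[:a.shape[0],:a.shape[1]]=a;w[:b.shape[0],400:400+b.shape[1]]=b
cv2.imwrite("pics/p5.png",cv2.convertScaleAbs(w,alpha=1.5))
```

```text
[ 0.49325827 -0.16695364  0.11058634] [-0.00425358 -0.00306266  0.15821098] [-0.56028978 -0.44329194 -0.90289961]
```

View pics/p5.png

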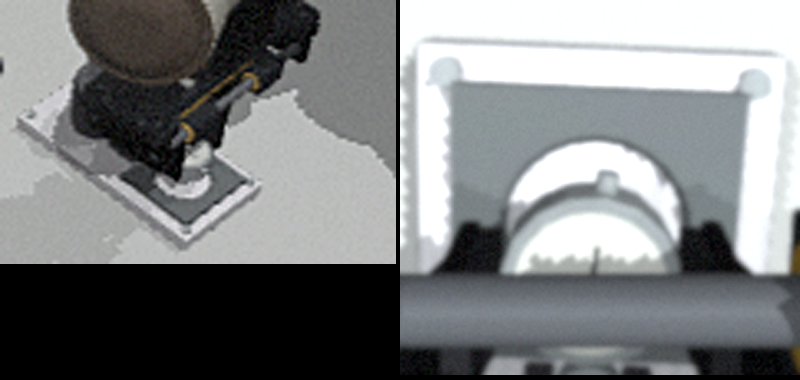

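The nest arc is centred at crop column 596 and the held case at 591, so about 1 mm of +y is needed. The x position agrees. Lowering now.

Call:
drive_tool(
  series=[
    [0.002,0.008,0.08,0],
    [0.002,0.008,0.12,0],
    [0.002,0.008,0.145,0],
    [0.002,0.008,0.155,0],
    [0.002,0.008,0.155,0],
  ],
)

```text
time_s: 7.5
tcp_pos: [0.4941, -0.1662, 0.0934]
ee_rot: [[-0.908, 0.419, 0.0], [0.419, 0.908, -0.0], [-0.0, -0.0, -1.0]]
wrist_force: [-1.0, -0.4, -1.5]
gripper_width: 0.45
```

Call:
drive_tool(
  series=[
    [0,0,0.008,0],
    [0,0,0.015,0],
    [0,0,0.015,0],
  ],
)

```text
time_s: 7.88
tcp_pos: [0.4941, -0.1662, 0.0917]
ee_rot: [[-0.908, 0.419, 0.0], [0.419, 0.908, -0.0], [-0.0, 0.0, -1.0]]
wrist_force: [0.1, -0.2, 0.2]
gripper_width: 0.445
```

Call:
drive_tool(
  series=[
    [0,0,0,0],
    [0,0,0,0],
    [0,0,0,0],
    [0,0,0,0],
  ],
  fingers=60,
)

```text
time_s: 8.38
tcp_pos: [0.4941, -0.1662, 0.0917]
ee_rot: [[-0.908, 0.419, 0.0], [0.419, 0.908, -0.0], [-0.0, 0.0, -1.0]]
wrist_force: [-0.2, 0.1, -0.0]
gripper_width: 0.68
```

Call:
drive_tool(
  series=[
    [0,0,-0.3,0],
    [0,0,-0.7,0],
    [0.1,0,-1,0],
    [0.25,0,-1,0],
    [0.25,0,-1,0],
  ],
)

```text
time_s: 9.0
tcp_pos: [0.4659, -0.1534, 0.2121]
ee_rot: [[-0.908, 0.419, 0.001], [0.419, 0.908, 0.0], [-0.0, 0.001, -1.0]]
wrist_force: [0.7, 0.0, 0.3]
gripper_width: 0.688
```

Run:
```python
from h import *
d=cam("wrist");s=telemetry.sense();print(s["tcp_pos"],s["joints"][5]);c=cam("top")
a=cv2.resize(c["color"][165:285,335:435],None,fx=4,fy=4,interpolation=2)
b=cv2.resize(d["color"][130:380,190:350],None,fx=2.4,fy=2.4,interpolation=2)
w=np.zeros((600,800,3),np.uint8);w[:a.shape[0],:a.shape[1]]=a;w[:b.shape[0],405:405+b.shape[1]]=b
cv2.imwrite("pics/p6.png",cv2.convertScaleAbs(w,alpha=1.3))
```

```text
[ 0.46663611 -0.1535861   0.21174956] -115.50825530003601
```

View pics/p6.png

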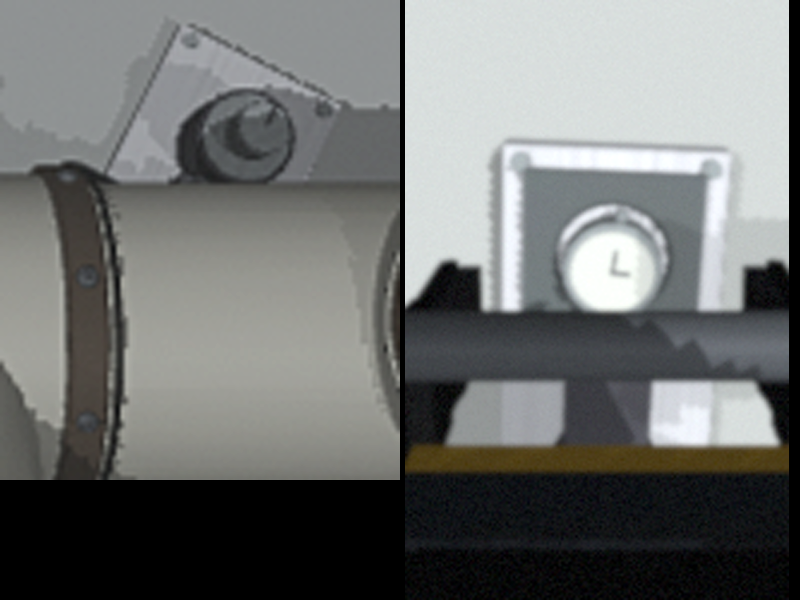

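The case is in the nest and let go: dial centre at crop (609,265), nest ring spanning columns 557–668. I'll check the numbers and work out the knob position from the holder geometry.

Run:
```python
from h import *
s=telemetry.sense();c=cam("wrist");f=lambda u,v:(190+(u-405)/2.4,130+v/2.4)
T=lambda u,v,z:(np.array(s["ee_rot"]).T@(ray(c,*f(u,v),z)-s["tcp_pos"]))[:2]*1000
print("nest L,R,top",T(557,262,.018),T(668,262,.018),T(612,205,.018))
print("case L,R,top",T(562,268,.028),T(655,268,.028),T(607,222,.028))
n=np.array([.4935,-.1673]);k=cam("top")
K=ray(k,335+258/4,165+126/4,.088)   # head top in crop
print("knob top view",K, n+ .095*np.array([.908,-.418]))
# tower centre: dark disc approx (238,137) in crop at z .059
print(ray(k,335+238/4,165+137/4,.059))
```

```text
nest L,R,top [-32.0171056  -22.81410466] [-31.99402723  21.76948124] [-8.36938129 -0.73572986]
case L,R,top [-31.07161383 -20.1486769 ] [-31.05270039  15.96926164] [-12.51389911  -2.65240151]
knob top view [ 0.57785239 -0.20678595  0.088     ] [ 0.57976 -0.20701]
[ 0.57704487 -0.20579397  0.059     ]
```

Call:
drive_tool(
  series=[
    [-0.4,0,0,0],
    [-0.8,-0.01,0,0],
    [-1,-0.012,0,0],
    [-1,-0.012,0,0],
  ],
  fingers=50,
)

```text
time_s: 9.7
tcp_pos: [0.5764, -0.206, 0.2098]
ee_rot: [[-0.908, 0.42, -0.002], [0.42, 0.908, 0.0], [0.002, -0.001, -1.0]]
wrist_force: [-0.0, -0.5, 0.0]
gripper_width: 0.577
```

Run:
```python
from h import *
d=cam("wrist");s=telemetry.sense();print(s["tcp_pos"],pix(d,[.5785,-.2068,.088]),rel([.5785,-.2068,.134]))
b=cv2.resize(d["color"][130:290,190:350],None,fx=3.7,fy=3.7,interpolation=2)
cv2.imwrite("pics/p7.png",cv2.convertScaleAbs(b,alpha=1.4))
```

```text
[ 0.57520447 -0.20549648  0.210065  ] [277.66589728 232.25861845] [-0.0310761   0.00209634  0.63379773]
```

View pics/p7.png

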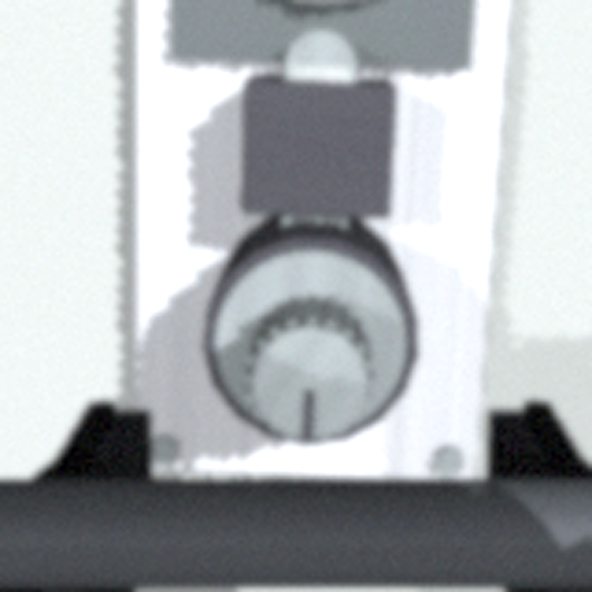

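The knob top is centred at crop (309,378), i.e. pixel (273.5,232.2), with its dark line pointing down (holder +x).

Run:
```python
from h import *
for i in range(2):
    d=cam("wrist");s=telemetry.sense();w=ray(d,273.5,232.2,.088);print(s["tcp_pos"],w,rel([w[0],w[1],.134]))
```

```text
[ 0.57460407 -0.20514161  0.21043957] [ 0.57599469 -0.20899995  0.088     ] [-0.02556905 -0.0239833   0.63694865]
[ 0.5743656  -0.20500804  0.21092722] [ 0.5755122  -0.20868453  0.088     ] [-0.02265559 -0.02355623  0.64103037]
```

Call:
drive_tool(
  series=[
    [-0.023,-0.017,0.1,0],
    [-0.023,-0.017,0.35,0],
    [-0.023,-0.017,0.55,0],
    [-0.023,-0.017,0.62,0],
    [-0.023,-0.017,0.62,0],
    [-0.023,-0.017,0.62,0],
  ],
)

```text
time_s: 10.6
tcp_pos: [0.5774, -0.2083, 0.1383]
ee_rot: [[-0.908, 0.419, 0.002], [0.419, 0.908, -0.0], [-0.002, 0.0, -1.0]]
wrist_force: [0.7, 0.8, -0.6]
gripper_width: 0.576
```

Call:
drive_tool(
  series=[
    [0,0,0,0],
    [0,0,0,0],
    [0,0,0,0],
    [0,0,0,0],
  ],
  fingers=28,
)

```text
time_s: 11.1
tcp_pos: [0.5768, -0.2082, 0.1373]
ee_rot: [[-0.908, 0.419, 0.0], [0.419, 0.908, -0.0], [-0.0, 0.0, -1.0]]
wrist_force: [-0.0, 0.6, -0.6]
gripper_width: 0.329
```

Call:
drive_tool(
  series=[
    [0,0,0,0],
  ],
  fingers=25,
)

```text
time_s: 11.22
tcp_pos: [0.5768, -0.2082, 0.1372]
ee_rot: [[-0.908, 0.419, -0.0], [0.419, 0.908, 0.0], [0.0, -0.0, -1.0]]
wrist_force: [-0.9, -0.5, 0.0]
gripper_width: 0.305
```

Call:
drive_tool(
  series=[
    [0,0,0,0],
    [0,0,0,0],
    [0,0,0,0],
  ],
  fingers=15,
)

```text
time_s: 11.6
tcp_pos: [0.5768, -0.2083, 0.1372]
ee_rot: [[-0.908, 0.419, -0.0], [0.419, 0.908, -0.0], [0.0, -0.0, -1.0]]
wrist_force: [0.5, -1.1, -1.0]
gripper_width: 0.269
```

Call:
drive_tool(
  series=[
    [0,0,0,0],
    [0,0,0,0],
  ],
)

```text
time_s: 11.85
tcp_pos: [0.5768, -0.2083, 0.1372]
ee_rot: [[-0.908, 0.419, -0.0], [0.419, 0.908, -0.0], [0.0, -0.0, -1.0]]
wrist_force: [-0.3, -2.1, -0.7]
gripper_width: 0.265
```

Call:
drive_tool(
  series=[
    [0,0,-0.015,0],
    [0,0,-0.03,0],
    [0,0,-0.046,0],
    [0,0,-0.046,0],
    [0,0,-0.046,0],
  ],
)

```text
time_s: 12.48
tcp_pos: [0.5767, -0.2082, 0.1426]
ee_rot: [[-0.908, 0.419, -0.0], [0.419, 0.908, 0.0], [0.0, -0.0, -1.0]]
wrist_force: [0.1, -3.0, -4.2]
gripper_width: 0.264
```

Call:
drive_tool(
  series=[
    [0,0,-0.006,0],
    [0,0,-0.012,0],
    [0,0,-0.012,0],
  ],
)

```text
time_s: 12.85
tcp_pos: [0.5767, -0.2082, 0.1441]
ee_rot: [[-0.908, 0.419, -0.0], [0.419, 0.908, 0.0], [0.0, -0.0, -1.0]]
wrist_force: [0.2, -2.2, -5.3]
gripper_width: 0.266
```

Call:
drive_tool(
  series=[
    [0,0,-0.005,0],
    [0,0,-0.01,0],
    [0,0,-0.01,0],
    [0,0,-0.01,0],
  ],
)

```text
time_s: 13.35
tcp_pos: [0.5767, -0.2082, 0.1453]
ee_rot: [[-0.908, 0.419, -0.0], [0.419, 0.908, -0.0], [0.0, -0.0, -1.0]]
wrist_force: [0.2, -3.6, -3.8]
gripper_width: 0.27
```

Call:
drive_tool(
  series=[
    [0,0,-0.006,0],
    [0,0,-0.012,0],
    [0,0,-0.012,0],
    [0,0,-0.012,0],
  ],
)

```text
time_s: 13.85
tcp_pos: [0.5767, -0.2082, 0.1468]
ee_rot: [[-0.908, 0.419, -0.0], [0.419, 0.908, 0.0], [0.0, -0.0, -1.0]]
wrist_force: [0.9, -3.1, -4.9]
gripper_width: 0.265
```

Call:
drive_tool(
  series=[
    [0,0,-0.006,0],
    [0,0,-0.012,0],
    [0,0,-0.012,0],
    [0,0,-0.012,0],
  ],
)

```text
time_s: 14.35
tcp_pos: [0.5768, -0.2082, 0.1482]
ee_rot: [[-0.908, 0.419, -0.0], [0.419, 0.908, 0.0], [0.0, -0.0, -1.0]]
wrist_force: [-0.2, -3.6, -4.7]
gripper_width: 0.27
```

Call:
drive_tool(
  series=[
    [0,0,-0.006,0],
    [0,0,-0.012,0],
    [0,0,-0.012,0],
    [0,0,-0.012,0],
  ],
)

```text
time_s: 14.85
tcp_pos: [0.5767, -0.2082, 0.1496]
ee_rot: [[-0.908, 0.419, -0.0], [0.419, 0.908, 0.0], [0.0, -0.0, -1.0]]
wrist_force: [0.7, -2.4, -5.3]
gripper_width: 0.267
```

Call:
drive_tool(
  series=[
    [0,0,-0.006,0],
    [0,0,-0.012,0],
    [0,0,-0.012,0],
    [0,0,-0.012,0],
  ],
)

```text
time_s: 15.35
tcp_pos: [0.5768, -0.2082, 0.1511]
ee_rot: [[-0.908, 0.419, -0.0], [0.419, 0.908, 0.0], [0.0, -0.0, -1.0]]
wrist_force: [-1.3, -2.9, -5.9]
gripper_width: 0.268
```

Call:
drive_tool(
  series=[
    [0,0,-0.006,0],
    [0,0,-0.012,0],
    [0,0,-0.012,0],
    [0,0,-0.012,0],
  ],
)

```text
time_s: 15.85
tcp_pos: [0.5768, -0.2082, 0.1525]
ee_rot: [[-0.908, 0.419, -0.0], [0.419, 0.908, 0.0], [0.0, -0.0, -1.0]]
wrist_force: [-0.5, -2.9, -6.2]
gripper_width: 0.268
```

Call:
drive_tool(
  series=[
    [0,0,-0.006,0],
    [0,0,-0.012,0],
    [0,0,-0.012,0],
    [0,0,-0.012,0],
  ],
)

```text
time_s: 16.35
tcp_pos: [0.5768, -0.2081, 0.1536]
ee_rot: [[-0.908, 0.419, -0.0], [0.419, 0.908, 0.0], [0.0, 0.0, -1.0]]
wrist_force: [1.5, -3.8, -10.7]
gripper_width: 0.269
```

A clear jump to −10.7 N at the stop, with the screw drawn about 16 mm. I'll ease back about 1 mm, between the keyway and the stop, and then turn in small pieces while watching force and moment.

Call:
drive_tool(
  series=[
    [0,0,0.004,0],
    [0,0,0.008,0],
    [0,0,0.008,0],
    [0,0,0.008,0],
  ],
)

```text
time_s: 16.85
tcp_pos: [0.5768, -0.2082, 0.1532]
ee_rot: [[-0.908, 0.419, -0.0], [0.419, 0.908, -0.0], [0.0, -0.0, -1.0]]
wrist_force: [-1.2, -2.5, -9.0]
gripper_width: 0.268
```

Run:
```python
from h import *
s=telemetry.sense();print(s["tcp_pos"],s["wrist_force"],s["moment"],s["joints"])
```

```text
[ 0.57676947 -0.20817173  0.15317682] [-1.18819344 -2.48987903 -9.0464821 ] [-1.12014478 -0.07793613 -0.0306377 ] [-4.73962969e+00  2.81817805e+01 -1.13707639e+01  8.36776546e-04
 -5.04508868e+01 -1.10022039e+02]
```

Call:
drive_tool(
  series=[
    [0,0,0.005,0],
    [0,0,0.005,0],
    [0,0,0.005,0],
  ],
)

```text
time_s: 17.23
tcp_pos: [0.5768, -0.2082, 0.1527]
ee_rot: [[-0.908, 0.419, -0.0], [0.419, 0.908, -0.0], [-0.0, -0.0, -1.0]]
wrist_force: [-1.0, -3.5, -6.8]
gripper_width: 0.269
```

Call:
drive_tool(
  series=[
    [0,0,0.003,-0.02],
    [0,0,0.003,-0.05],
    [0,0,0.003,-0.08],
    [0,0,0.003,-0.1],
    [0,0,0.003,-0.1],
  ],
)

```text
time_s: 17.85
tcp_pos: [0.5767, -0.2085, 0.1524]
ee_rot: [[-0.973, 0.23, -0.0], [0.23, 0.973, -0.0], [0.0, -0.0, -1.0]]
wrist_force: [-1.4, -5.6, -5.1]
gripper_width: 0.267
```

```bash
cat > q.py <<'E'
from h import *
s=telemetry.sense();R=np.array(s["ee_rot"]);print("z",s["tcp_pos"][2],"F",np.round(s["wrist_force"],1),"M",np.round(s["moment"],2),"yaw0-rel rad",((np.arctan2(R[1,0],R[0,0])-np.arctan2(.419,-.908))%(2*np.pi)),"j6",s["joints"][5])
E
python3 q.py
```

```text
z 0.15235636364528957 F [-1.4 -5.6 -5.1] M [-1.37  0.34  0.04] yaw0-rel rad 0.19985686775283584 j6 -98.58171888314214
```

Call:
drive_tool(
  series=[
    [-0.001,-0.003,0,0],
    [-0.002,-0.006,0,-0.04],
    [-0.002,-0.006,-0.002,-0.08],
    [-0.002,-0.006,-0.004,-0.12],
    [-0.002,-0.006,-0.006,-0.15],
    [-0.002,-0.006,-0.006,-0.15],
  ],
)

```text
time_s: 18.6
tcp_pos: [0.5767, -0.2091, 0.1528]
ee_rot: [[-0.998, -0.067, -0.001], [-0.067, 0.998, -0.0], [0.001, -0.0, -1.0]]
wrist_force: [-1.1, -3.4, -6.4]
gripper_width: 0.268
```

```bash
python3 q.py
```

```text
z 0.15282512675008741 F [-1.1 -3.4 -6.4] M [-1.34  0.45  0.06] yaw0-rel rad 0.4992107297037629 j6 -81.35435985591499
```

Call:
drive_tool(
  series=[
    [0,-0.004,-0.002,-0.04],
    [0,-0.004,-0.005,-0.08],
    [0,-0.004,-0.008,-0.12],
    [0,-0.004,-0.01,-0.16],
    [0,-0.004,-0.012,-0.2],
    [0,-0.004,-0.012,-0.2],
  ],
)

```text
time_s: 19.35
tcp_pos: [0.5769, -0.2098, 0.1543]
ee_rot: [[-0.893, -0.45, -0.0], [-0.45, 0.893, -0.0], [0.0, -0.0, -1.0]]
wrist_force: [-1.4, -4.8, -6.2]
gripper_width: 0.268
```

```bash
python3 q.py
```

```text
z 0.15430429704106596 F [-1.4 -4.8 -6.2] M [-1.58  0.36  0.05] yaw0-rel rad 0.8993006937819397 j6 -58.3853268756123
```

Call:
drive_tool(
  series=[
    [0.002,-0.004,-0.002,-0.04],
    [0.002,-0.004,-0.004,-0.08],
    [0.002,-0.004,-0.006,-0.12],
    [0.002,-0.004,-0.008,-0.16],
    [0.002,-0.004,-0.01,-0.2],
    [0.002,-0.004,-0.01,-0.2],
  ],
)

```text
time_s: 20.1
tcp_pos: [0.5772, -0.2104, 0.1556]
ee_rot: [[-0.647, -0.762, 0.001], [-0.762, 0.647, -0.001], [-0.0, -0.001, -1.0]]
wrist_force: [-0.2, -4.7, -6.5]
gripper_width: 0.267
```

```bash
python3 q.py
python3 - <<'E'
from h import *
d=cam("wrist")
a=cv2.resize(d["color"][120:320,130:420],(560,386),interpolation=2)
c=cam("side");b=cv2.resize(c["color"][100:193,290:390],(240,223),interpolation=2)
w=np.zeros((386,800,3),np.uint8);w[:,:560]=a;w[:223,560:]=b
cv2.imwrite("pics/p8.png",cv2.convertScaleAbs(w,alpha=1.4))
E
```

```text
z 0.15561556201648752 F [-0.2 -4.7 -6.5] M [-1.65  0.24  0.03] yaw0-rel rad 1.299393601269566 j6 -35.41474299080175
```

View pics/p8.png

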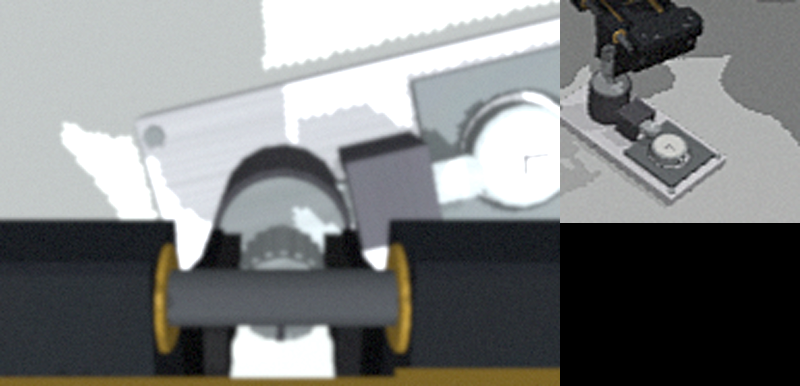

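The knob's line at (280,330) still points along tool −x, so it has turned with the gripper. The jaw at (455,180) has run out to the edge of the case. Continuing.

Call:
drive_tool(
  series=[
    [0.003,-0.003,-0.002,-0.04],
    [0.003,-0.003,-0.004,-0.08],
    [0.003,-0.003,-0.006,-0.12],
    [0.003,-0.003,-0.008,-0.16],
    [0.003,-0.003,-0.01,-0.2],
    [0.003,-0.003,-0.01,-0.2],
  ],
)

```text
time_s: 20.95
tcp_pos: [0.5778, -0.2108, 0.1569]
ee_rot: [[-0.299, -0.954, 0.002], [-0.954, 0.299, -0.001], [0.0, -0.002, -1.0]]
wrist_force: [0.5, -3.8, -6.2]
gripper_width: 0.269
```

```bash
python3 q.py
```

```text
z 0.15692780113393665 F [ 0.5 -3.8 -6.2] M [-1.5   0.03  0.05] yaw0-rel rad 1.6996067611319479 j6 -12.445166427477433
```

Call:
drive_tool(
  series=[
    [0.003,0,-0.002,-0.04],
    [0.003,0,-0.004,-0.08],
    [0.003,0,-0.006,-0.12],
    [0.003,0,-0.008,-0.16],
    [0.003,0,-0.01,-0.2],
    [0.003,0,-0.01,-0.2],
  ],
)

```text
time_s: 21.7
tcp_pos: [0.5783, -0.2109, 0.1583]
ee_rot: [[0.096, -0.995, 0.004], [-0.995, -0.096, -0.001], [0.001, -0.004, -1.0]]
wrist_force: [2.4, -3.9, -7.4]
gripper_width: 0.268
```

```bash
python3 q.py
```

```text
z 0.15829327969213203 F [ 2.4 -3.9 -7.4] M [-1.34 -0.65  0.09] yaw0-rel rad 2.0988737110905866 j6 10.451031505250747
```

Call:
drive_tool(
  series=[
    [0,0,-0.002,-0.04],
    [0,0,-0.003,-0.08],
    [0,0,-0.005,-0.11],
    [0,0,-0.006,-0.14],
    [0,0,-0.006,-0.14],
  ],
)

```text
time_s: 22.32
tcp_pos: [0.5787, -0.2108, 0.1592]
ee_rot: [[0.367, -0.93, 0.005], [-0.93, -0.367, -0.001], [0.002, -0.004, -1.0]]
wrist_force: [3.5, -3.6, -7.8]
gripper_width: 0.267
```

```bash
python3 q.py
```

```text
z 0.1591600358916095 F [ 3.5 -3.6 -7.8] M [-1.22 -0.76  0.06] yaw0-rel rad 2.378717418402305 j6 26.47908550464363
```

Call:
drive_tool(
  series=[
    [0,0,0,-0.02],
    [0,0,-0.001,-0.04],
    [0,0,-0.001,-0.06],
    [0,0,-0.001,-0.07],
    [0,0,-0.001,-0.07],
  ],
)

```text
time_s: 22.95
tcp_pos: [0.5789, -0.2108, 0.1594]
ee_rot: [[0.493, -0.87, 0.005], [-0.87, -0.493, -0.001], [0.003, -0.004, -1.0]]
wrist_force: [3.4, -3.5, -7.2]
gripper_width: 0.265
```

```bash
python3 q.py
```

```text
z 0.15937363564159177 F [ 3.4 -3.5 -7.2] M [-1.19 -0.86 -0.03] yaw0-rel rad 2.518439255451066 j6 34.480002218100545
```

The moment has reversed slightly at 2.52 rad, which is gentle contact with the end stop. Letting go and rising.

Call:
drive_tool(
  series=[
    [0,0,0,0],
    [0,0,0,0],
    [0,0,0,0],
    [0,0,0,0],
  ],
  fingers=50,
)

```text
time_s: 23.45
tcp_pos: [0.577, -0.2107, 0.1591]
ee_rot: [[0.494, -0.869, 0.001], [-0.869, -0.494, 0.0], [0.0, -0.001, -1.0]]
wrist_force: [-0.0, 0.2, 0.2]
gripper_width: 0.555
```

Call:
drive_tool(
  series=[
    [0,0,-0.2,0],
    [0,0,-0.6,0],
    [0,0,-1,0],
    [0,0,-1,0],
    [0,0,-1,0],
  ],
)

```text
time_s: 24.08
tcp_pos: [0.5764, -0.2106, 0.2784]
ee_rot: [[0.494, -0.87, -0.0], [-0.87, -0.494, 0.001], [-0.001, -0.0, -1.0]]
wrist_force: [-0.4, 0.2, -0.6]
gripper_width: 0.576
```

```bash
python3 q.py
python3 - <<'E'
from h import *
d=cam("wrist")
a=cv2.resize(d["color"][120:320,130:420],(560,386),interpolation=2)
c=cam("side");b=cv2.resize(c["color"][100:193,290:390],(240,223),interpolation=2)
w=np.zeros((386,800,3),np.uint8);w[:,:560]=a;w[:223,560:]=b
cv2.imwrite("pics/p9.png",cv2.convertScaleAbs(w,alpha=1.4))
E
```

```text
z 0.27837970690675123 F [-0.4  0.2 -0.6] M [-0.08  0.12  0.01] yaw0-rel rad 2.519730150234638 j6 34.6093182844876
```

View pics/p9.png

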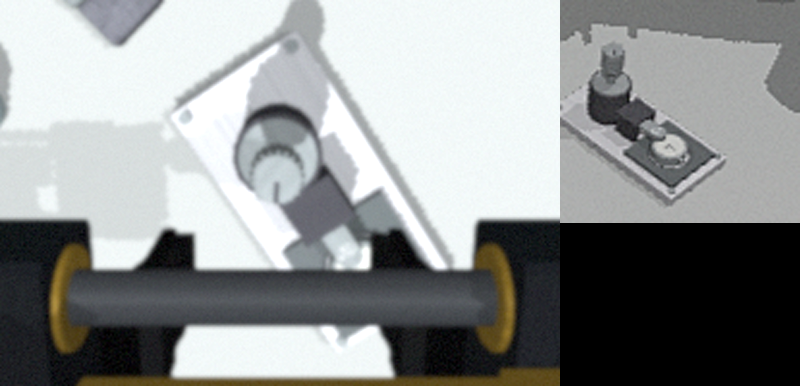

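The head's line at (276,190) still points along tool −x, so the knob is at about 2.5 rad. The screw stands drawn out, the jaw lies over the case edge, and the case is flat in the nest. Handing in.

```bash
python3 -c "
from station import order;print(order.finish_job())"
```

```text
the job is handed in; nothing more can be done
None
```

I set the middle-sized watch case in the nest, dial up, and let go. I then pulled the screw to its firm stop, turned it counter-clockwise to the end of its thread and released it. The job is handed in, at about 24 s of robot time; no verdict was reported.

- **Pull:** the stop showed as a jump to about 11 N, at about 16 mm of draw. I then eased back to just under the stop before turning.
- **Turn:** I drove it about 2.5 rad in one grip, with no regrip needed. The vertical force stayed between 5 and 8 N and the twist below 0.1 Nm. The moment reversed slightly at 2.5 rad, which I took as gentle contact with the end of the thread.
- **Last picture:** the line on the head agreed with about 2.5 rad, judged by eye. The screw stayed out, the jaw lay over the case edge, and the case looked flat in the nest. The gripper stood about 120 mm higher than where it released the screw, with contact forces near zero.

**Not exact:**
- The case sat about 1.5–2 mm off the nest centre when I measured it after placing it; the limit is 4 mm. I did not re-measure it after the jaw closed.
- The grip on the knob was slightly off-centre, giving 3–6 N of sideways force while pulling and turning. I trimmed the position as I went.
- I did not measure the other things on the bench at the end; none of the wrist forces I read pointed to a collision.

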